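# Fetch the red end stop from the tilt-out bin and set it on the layout jig

### The arm

A 6-joint arm with a two-finger parallel gripper is mounted at the origin on the work surface. World frame = base frame: x ahead of the robot, y to its left, z up, the work surface at z = 0. Lengths are in m, angles in rad, forces in N, time in s.
With the tool pointing down it reaches from about 0.225 to 0.875 m from the base axis. Payload 3.4 kg.
Tool frame: the origin (TCP) lies at the very end of the fingers, on their centre line; the grasp point (between the pads) lies 19 mm behind it; z points along the fingers, y is the direction in which the jaws open and shut (so a half turn about z gives the same grasp; the last joint's range is limited). The gripper opens to 85 mm and grips with 20 to 120 N. Pads are 22 mm wide; open, the fingers measure 114 mm over their backs; the gripper's body (76 mm by 85 mm) begins 54 mm behind the grasp point. The pads swing forward as they close: fully open they stand 13 mm farther back than shut.
Start: joints at [-1.34, 0.276, 1.505, -0, 1.361, -0.121], TCP at [0.198, -0.54, 0.231] pointing down, gripper open.
Joint ranges: [-2.89, 2.89], [-0.75, 2.08], [0.22, 2.7], [-1.18, 4.32], [0.11, 2.71], [-2.7, 2.7]. Speed limits (rad/s): [2.57, 2.57, 3.14, 3.14, 3.14, 3.14].

### API

Orientations are given as a unit quaternion [w, x, y, z].
In Python, from workcell import ctrl gives the robot as it stands.
- The arm moves only by the tool servo_tool, never from a script. Its argument "targets" is one flat list of numbers, 7 for each row, row after row: the shift along the world's x, y, z in m, then the turn, a rotation vector about the world's x, y, z in degrees, then the opening, from 0 (shut) to 1 (fully open). In form: [dx, dy, dz, wx, wy, wz, gripper, dx, dy, dz, wx, wy, wz, gripper, ...]. A call has 1 to 10 rows; each row is the pose to reach, as a shift and turn from the pose commanded when the call began; what a row does not reach only later rows make up. A row lasts 1/12 s, in which the tool goes at most 41.7 mm and 7.16 degrees, less where a joint would pass 70% of its speed; a pose out of reach is approached as far as the arm can. A call with a gripper value outside its range is refused whole. The fingers move at their own pace and stop on an object; "grip_force" is the grip in N (left out, the last holds). Time passes only in rows, so rows that repeat a pose let the fingers close. It gives the time, the measured TCP pose, the force and the opening at its end, in the units of the state.
- ctrl.sense(): the state, without advancing time (a new reading comes with each control period).
- ctrl.grab_frame(name): name is "scene" or "top" or "wrist"; returns a dict with "img" (420x560x3 uint8, red, green, blue), "z_map" (420x560 float32, m along the optical axis (not along the pixel's ray), 0 where there is no reading), "fx", "fy", "cx", "cy" (pixels), "k1" (the pictures are not rectified: a ray, as slopes to the right and down, at radius r is drawn at 1 + k1 r^2 times it, then the intrinsics apply), "view" (4x4, takes a point from world to camera coordinates); the wrist camera has in their place "T_tool_cam" (4x4, takes a point from camera to tool coordinates, whose origin is the TCP and whose axes are the flange's). Camera axes: x right, y down, z forward; pixel columns grow to the right and rows downward; lengths in m; the calibration is good to about 2 mm. A picture is of the moment at which its call begins: read the wrist's pose just before it.
- ctrl.hand_in(): hands the job in, once; it reports no verdict.
The state is a dict: "clock": time; "q": joint angles; "joint_vel": joint speeds; "joint_efforts": joint torques, N m; "eef_pos": TCP position; "tool_rot": TCP orientation; "ft_force": force on the tool from outside, world axes, zero at the start; "torque": the same for the moment, N m; "finger_gap": opening from 0.0 (shut) to 1.0 (fully open).
Only numpy, scipy, OpenCV 4.12 (cv2) and the standard library are available. Lean on these libraries where they do the work, as an engineer would, in place of code of your own. Each camera call takes 0.05 s, during which the arm holds its last target. There are 200 camera calls.

### The job

Tilt the blue parts bin (yellow pull tab) fully forward, take out the red stop block and leave the green one in the bin. Stand the red block upright on the jig plate inside the white outline, squared to it, and then push the blue bin fully shut. Set the block down gently, and leave the grey bin and everything else on the bench undisturbed.

Things in the scene. Friction and masses are not known exactly. Their poses are not given: they have to be found in the camera images.
- unit_blue: Dark steel housing of the blue tilt-out bin, fixed to the bench: 150 deep (its x) x 190 wide (its y) x 138 mm high. Origin: centre of its underside on the bench. Its front faces its own -x, roughly towards the robot; the flat top (138 mm above the bench) spans x = -12 to +75 mm.
- unit_blue_pivot (a point): Middle of the blue bin's bottom pivot line, fixed, at (-60, 0, 30) mm in unit_blue's frame; the bin turns about the y axis through it.
- blue_bin (a joint): Tilt of the blue bin about its pivot, rad: 0 shut (its front wall leans 0.30 back from the vertical, top away from the front), 1.1 fully forward at the stop (front wall 0.80 past the vertical, top out towards the unit's -x). Stiff hinge (0.35 N m, 2 to 5 N at the tab): the bin stays at any angle where it is left.
- blue_bin_tab (a point): Centre of the yellow pull tab on the blue bin, at x -26, z 130 mm in the bin frame, whose axes it has: a plate 60 wide, 8 thick, from z 81 to 152 mm, 22 mm clear of the bin's front wall, on a 6 mm bracket at z 84. Above the wall's rim (z 90) only open space lies behind it, over the housing's top. Pinch it, hook it from behind or push it.
- blue_bin_in (a point): Centre of the bin's inner floor, at x 28, z 4 mm in the bin frame (origin on the pivot, z up along the front wall, x to the back; turns with the bin). Front wall: outer face x 0, 4 thick, 90 high. Floor 4 thick. Back wall: inner face x 52, 60 high. Inside 48 deep, 170 wide; sides 60 high, 90 in the front 12 mm.
- unit_grey: The other tilt-out unit, same housing (150 x 190 x 138 mm) with a grey bin, black tab and bolts inside: leave alone. Origin: centre of its underside; front faces its -x.
- grey_bin (a joint): Tilt of the grey bin, rad, 0 shut; to stay shut.
- red_stop_center (a point): Centre of the red stop block: 40 (its x) x 34 (its y) x 70 mm (its z, its height), 0.18 to 0.35 kg, dark band round the foot. It stands on the blue bin's floor, left or right of the middle, its y along the bin's width and its z up along the front wall; it may lean or slide some mm as the bin tilts.
- green_stop_center (a point): Centre of the green stop block, same size, in the other half of the blue bin, 68 to 84 mm from the red one. Stays in the bin.
- jig: Dark steel plate 240 (its x) x 290 (its y) x 10 mm, fixed, origin at the centre of its underside on the bench. A red rail 25 wide and 16 mm high runs along its y at x = 40 mm; an orange stop 40 x 34 x 55 mm with a black knob (top 83 mm above the bench) is fixed at x = 3.5, y = -122 mm.
- mark: White outline painted on the jig plate, close to the rail; origin at its centre on the plate's top (10 mm above the bench). Inside 44 mm (its x, across the rail) x 38 mm (its y, along the rail): the red block's 40 mm side goes along x, either way round. The rail's face is 27 mm from the centre, towards +x.
- tape_roll: Yellow roll of tape, 68 dia x 24 mm, lying on top of the blue unit's housing. Origin: centre of its underside.
- spray_can: Orange spray can, 48 dia x 148 mm, standing on the jig plate beyond the rail. Origin: centre of its underside.
- try_square: Try square with dark wooden stock 120 x 18 x 12 mm and a steel blade 46 mm long, lying on the jig plate on the robot's side. Origin: underside, middle of the stock.
- mug: Blue mug, 80 dia x 90 mm. Origin: centre of its underside.
- tape_measure: Yellow tape measure 70 x 36 x 60 mm. Origin: centre of its underside.
- screwdriver: Screwdriver, 160 mm long, lying along the top of the grey unit's housing. Origin: on its underside.
- rivet_jar: Clear jar with black cap, 70 dia x 103 mm. Origin: centre of its underside.
Mind the look-alikes: they are no part of the job. Leave any turquoise look-alike of the unit_blue alone.

How it is judged:
By the outcome, as a careful person would: the job done as asked, in the order asked, and still so for the second after the job is handed in, with the robot touching nothing.
It also fails if it takes over 67 s, if anything falls off the work surface, if the arm or the gripper's body presses on something with over 40 N, if the wrist force passes 120 N, or if a joint passes its speed limit or range.

## Working session

There is one attempt and no reset: what is moved stays moved. The work goes in short steps, Python scripts to look and compute and a tool call to move; the robot and the scene stay as the last step left them, time stands still between calls to the robot, and variables do not carry over. Pictures are saved under pics/ and viewed, about 8 in all and at most 12, crops included, and the job is handed in when it is done.

Besides the shell and the picture viewer there is one more tool, called after ">>>" by a JSON object that holds its "op" and its "data", one argument or row to a line. servo_tool: Moves the arm, as the interface text tells. Its arguments: {"type":"object","properties":{"targets":{"type":"array"},"grip_force":{"type":"number"}},"required":["targets"]}

```bash
mkdir -p pics; cat > h.py <<'E'
import numpy as np, cv2
from workcell import ctrl
from scipy.spatial.transform import Rotation as R
def grab(n):
    s=ctrl.sense(); f=ctrl.grab_frame(n)
    q=np.array(s['tool_rot'])
    if n=='wrist':
        T=np.eye(4);T[:3,:3]=R.from_quat(q[[1,2,3,0]]).as_matrix();T[:3,3]=s['eef_pos']
        f['W']=T@f['T_tool_cam']
    else: f['W']=np.linalg.inv(f['view'])
    np.save(f'last_{n}.npy',f,allow_pickle=True); return f
def last(n): return np.load(f'last_{n}.npy',allow_pickle=True).item()
def cloud(f):
    h,w=f['z_map'].shape; u,v=np.meshgrid(np.arange(w),np.arange(h))
    K=np.array([[f['fx'],0,f['cx']],[0,f['fy'],f['cy']],[0,0,1.]])
    p=cv2.undistortPoints(np.stack([u,v],-1).reshape(-1,1,2).astype(float),K,np.array([f['k1'],0,0,0.])).reshape(h,w,2)
    z=f['z_map']; P=np.stack([p[...,0]*z,p[...,1]*z,z],-1)
    P=P@f['W'][:3,:3].T+f['W'][:3,3]; P[z<=0]=np.nan; return P
def save(f,name,box=None,s=1):
    im=f['img'][...,::-1]
    if box: im=im[box[1]:box[3],box[0]:box[2]]
    cv2.imwrite(f'pics/{name}.png',cv2.resize(im,None,fx=s,fy=s,interpolation=cv2.INTER_CUBIC))
E
python3 - <<'E'
from h import *
a=grab('top');b=grab('scene');save(a,'top0',None,1.4);save(b,'scene0',None,1.4)
print(ctrl.sense()['tool_rot'])
E
```

```text
[-8.46912720e-04  9.84571353e-01  1.74981513e-01 -5.95861429e-05]
```

View pics/top0.png

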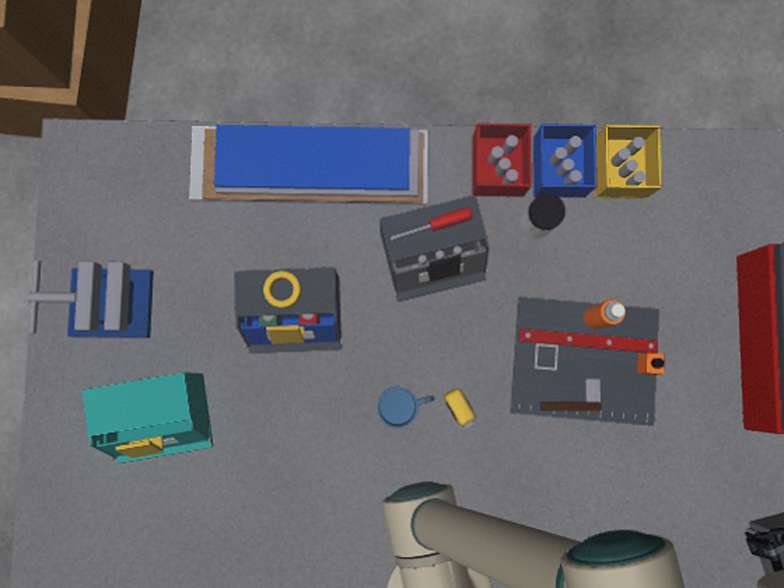

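View pics/scene0.png

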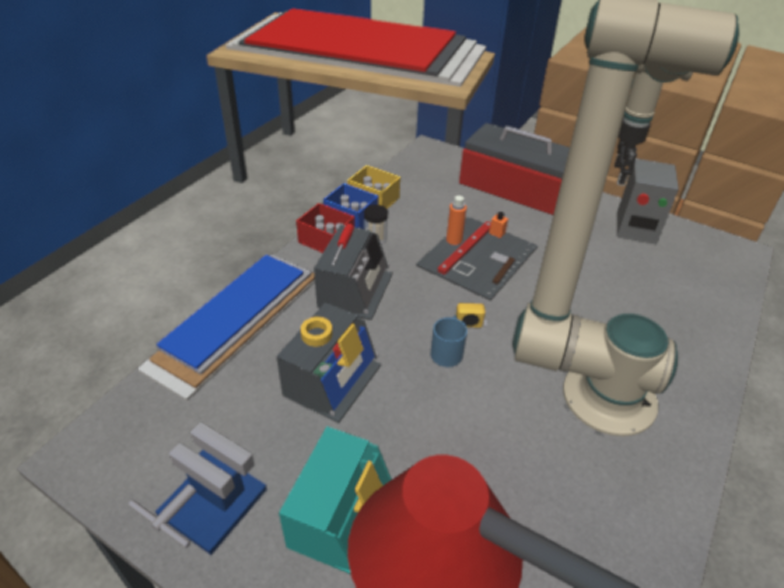

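Top view: the dark steel unit with the blue bin is at (288,308), its yellow tab at (286,335), with red block right (308,318) and green left (268,320). The turquoise look-alike is at (147,417) and the grey unit at (435,247). The mark is at (546,357) beside the rail. The dark housing with the blue bin fits the description.

```bash
python3 - <<'E'
from h import *
f=last('top');P=cloud(f);im=f['img'].astype(int)
def reg(x0,y0,x1,y1,m):
    k=np.zeros(m.shape,bool);k[int(y0/1.4):int(y1/1.4),int(x0/1.4):int(x1/1.4)]=1;return k&m
Z=P[...,2]
def rect(k,n):
    p=P[k]; r=cv2.minAreaRect((p[:,:2]*1000).astype(np.float32)); print(n,k.sum(),np.round(r[0]),np.round(r[1]),round(r[2],1),'z',np.round(np.nanmedian(p[:,2]),4)); print(np.round(cv2.boxPoints(r)).tolist())
rect(reg(225,255,350,330,(Z>.130)&(Z<.146)),'bluetop')
rect(reg(370,190,495,290,(Z>.130)&(Z<.146)),'greytop')
rect(reg(505,290,665,430,(Z>.006)&(Z<.014)),'jig')
rect(reg(530,340,562,373,im.min(-1)>130),'mark')
r=reg(510,320,665,358,(im[...,0]>120)&(im[...,1]<70));rect(r,'rail')
y=reg(255,315,320,350,(im[...,0]>150)&(im[...,1]>110)&(im[...,2]<90));rect(y,'tab')
r=reg(230,300,345,345,(im[...,0]>130)&(im[...,1]<70));rect(r,'red')
g=reg(230,300,345,345,(im[...,1]>im[...,0]+25)&(im[...,1]>im[...,2]+10));rect(g,'green') if g.any() else 0
for n,(u,v) in dict(roll=(281,273),mug=(397,407),tm=(459,407),jar=(547,212)).items(): print(n,P[int(v/1.4),int(u/1.4)])
save(f,'crop1',(155,180,255,260),7)
save(f,'crop2',(355,205,480,310),6)
E
```

```text
bluetop 2004 [585. 305.] [107. 190.] 3.9 z 0.1384
[[525.0, 397.0], [538.0, 207.0], [645.0, 214.0], [631.0, 404.0]]
greytop 1997 [697.  20.] [138. 191.] 14.9 z 0.1383
[[606.0, 95.0], [655.0, -90.0], [788.0, -54.0], [739.0, 130.0]]
jig 5342 [ 479. -296.] [284. 329.] 0.8 z 0.01
[[334.0, -134.0], [339.0, -462.0], [623.0, -458.0], [618.0, -129.0]]
mark 69 [ 482. -217.] [45. 50.] 86.6 z 0.01
[[455.0, -238.0], [505.0, -241.0], [508.0, -196.0], [458.0, -193.0]]
rail 776 [ 523. -300.] [280.  53.] 83.1 z 0.0261
[[480.0, -436.0], [532.0, -442.0], [565.0, -164.0], [513.0, -158.0]]
tab 72 [521. 305.] [67. 11.] 88.2 z 0.1822
[[515.0, 272.0], [526.0, 271.0], [528.0, 338.0], [517.0, 339.0]]
red 49 [545. 266.] [15. 31.] 1.1 z 0.0957
[[537.0, 281.0], [538.0, 250.0], [553.0, 250.0], [552.0, 281.0]]
green 40 [542. 343.] [17. 29.] 4.1 z 0.094
[[532.0, 357.0], [534.0, 328.0], [551.0, 330.0], [549.0, 358.0]]
roll [0.62368248 0.31130462 0.15739943]
mug [0.37606111 0.08920193 0.00600263]
tm [ 0.37924682 -0.03149106  0.05651104]
jar [ 0.76294957 -0.19988884  0.09847181]
```

View pics/crop1.png

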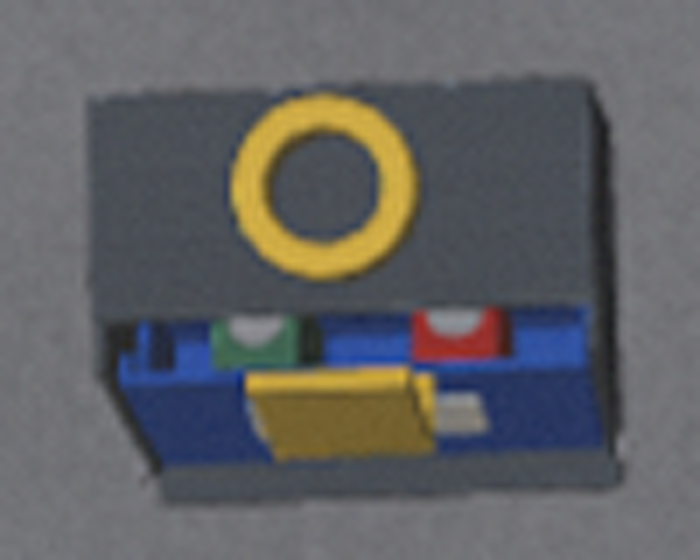

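Confirmed in the crop: a dark steel housing with a blue bin. Its red block is on the right (world y≈0.266) and the green on the left (≈0.343). The unit origin is about (0.563, 0.304) with yaw ≈3.9°. I'll look at the mark from close by on the way.

>>> {"op": "servo_tool", "data": {
  "targets": [0.02, 0.03, 0.02, 0, 0, -2, 1, 0.05, 0.06, 0.04, 0, 0, -6, 1, 0.08, 0.1, 0.06, 0, 0, -10, 1, 0.11, 0.14, 0.08, 0, 0, -14, 1, 0.14, 0.18, 0.1, 0, 0, -16, 1, 0.17, 0.22, 0.1, 0, 0, -16, 1, 0.2, 0.25, 0.1, 0, 0, -16, 1, 0.22, 0.28, 0.1, 0, 0, -16, 1, 0.23, 0.3, 0.1, 0, 0, -16, 1, 0.23, 0.3, 0.1, 0, 0, -16, 1]
}}

```text
clock: 0.93
eef_pos: [0.4298, -0.2361, 0.3314]
tool_rot: [-0.001, 0.999, 0.038, 0.001]
ft_force: [0.0, -0.5, -0.2]
finger_gap: 0.999
```

```bash
python3 - <<'E'
from h import *
f=grab('wrist');save(f,'w1',None,1.4);s=ctrl.sense();print(s['clock'],s['eef_pos'],s['q']);print(f['T_tool_cam'].round(3))
P=cloud(f);np.save('Pw1.npy',P)
E
```

```text
0.9833 [ 0.43126114 -0.23371607  0.33147279] [-0.64286649  0.10394611  1.48286149  0.00569585  1.55514753  0.84995015]
[[ 0.    -0.964 -0.266  0.066]
 [ 1.     0.    -0.    -0.001]
 [ 0.    -0.266  0.964 -0.143]
 [ 0.     0.     0.     1.   ]]
```

View pics/w1.png

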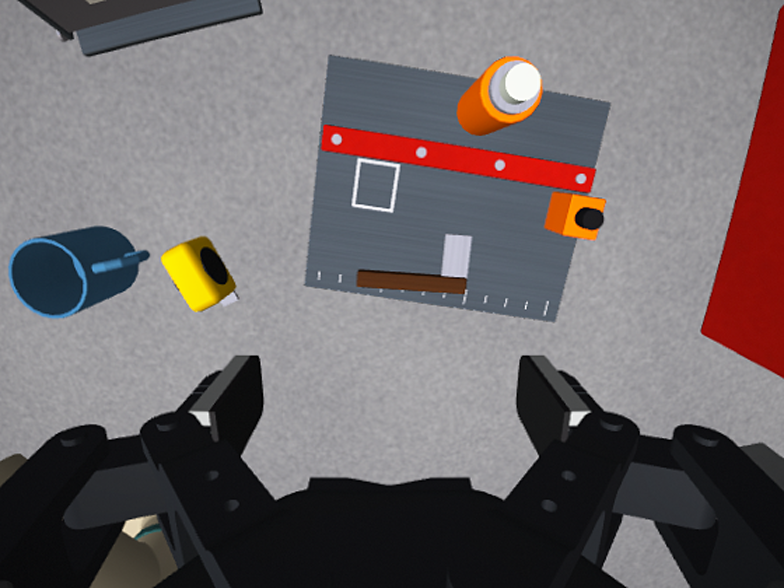

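The wrist view shows the mark with corners at about (357,159), (399,165), (393,211) and (352,205). The rail lies beyond it and the try square nearer the robot at (410,282).

```bash
python3 - <<'E'
from h import *
f=last('wrist');P=cloud(f);im=f['img'].astype(int);Z=P[...,2]
k=np.zeros(Z.shape,bool);k[105:160,245:295]=1;k&=im.min(-1)>150
r=cv2.minAreaRect((P[k][:,:2]*1000).astype(np.float32));print('mark',r,np.nanmedian(P[k][:,2]))
k=np.zeros(Z.shape,bool);k[80:145,220:440]=1;k&=(im[...,0]>120)&(im[...,1]<60)&(im[...,2]<60)&(Z>.022)
r=cv2.minAreaRect((P[k][:,:2]*1000).astype(np.float32));print('rail',r,np.nanmedian(P[k][:,2]))
E
```

```text
mark ((480.7417297363281, -215.17115783691406), (45.44392395019531, 50.94076919555664), 85.90155792236328) 0.010584471849019395
rail ((522.5177612304688, -299.3217468261719), (279.0361633300781, 42.002193450927734), 85.7710189819336) 0.026239851067478726
```

>>> {"op": "servo_tool", "data": {
  "targets": [0.01, 0.04, 0, 0, 0, 0, 1, 0.02, 0.08, 0, 0, 0, 0, 0.5, 0.03, 0.12, 0, 0, 0, 0, 0, 0.04, 0.16, 0, 0, 0, 0, 0, 0.05, 0.2, 0, 0, 0, 0, 0, 0.06, 0.24, 0, 0, 0, 0, 0, 0.07, 0.28, 0, 0, 0, 0, 0, 0.08, 0.32, 0, 0, 0, 0, 0, 0.08, 0.36, 0, 0, 0, 0, 0, 0.08, 0.4, 0, 0, 0, 0, 0]
}}

```text
clock: 1.82
eef_pos: [0.5081, 0.1619, 0.3307]
tool_rot: [0.0, 0.999, 0.036, -0.0]
ft_force: [0.2, 0.5, 0.3]
finger_gap: -0.001
```

>>> {"op": "servo_tool", "data": {
  "targets": [0, 0.03, 0, 0, 0, 0, 0, 0, 0.06, 0, 0, 0, 0, 0, 0, 0.09, 0, 0, 0, 0, 0, 0, 0.12, 0, 0, 0, 0, 0, 0, 0.14, 0, 0, 0, 0, 0, 0, 0.14, 0, 0, 0, 0, 0, 0, 0.14, 0, 0, 0, 0, 0]
}}

```text
clock: 2.4
eef_pos: [0.5079, 0.3006, 0.3304]
tool_rot: [0.001, 0.999, 0.037, -0.001]
ft_force: [-0.3, -0.3, -0.6]
finger_gap: 0.004
```

```bash
python3 - <<'E'
from h import *
f=grab('wrist');save(f,'w2',None,1.4);s=ctrl.sense();print(s['clock'],s['eef_pos'],s['q'])
P=cloud(f);im=f['img'].astype(int);Z=P[...,2]
def rect(k,n):
    r=cv2.minAreaRect((P[k][:,:2]*1000).astype(np.float32));print(n,k.sum(),np.round(cv2.boxPoints(r)).tolist(),round(r[2],1))
rect((Z>.135)&(Z<.142)&(im.max(-1)<110)&(P[...,1]>.15)&(abs(im[...,2]-im[...,0])<40),'top')
rect((Z>.15)&(im[...,0]>130)&(im[...,1]>100)&(im[...,2]<100)&(P[...,0]<.56),'tab')
E
```

```text
2.45 [0.50798787 0.29970693 0.33070269] [ 4.15707567e-01  2.63209538e-01  1.28200999e+00 -9.97171540e-04
  1.59798367e+00  1.91343644e+00]
top 275 [[515.0, 612.0], [554.0, 205.0], [646.0, 214.0], [606.0, 621.0]] 5.6
tab 983 [[255.0, 547.0], [515.0, 266.0], [563.0, 310.0], [303.0, 591.0]] 42.8
```

View pics/w2.png

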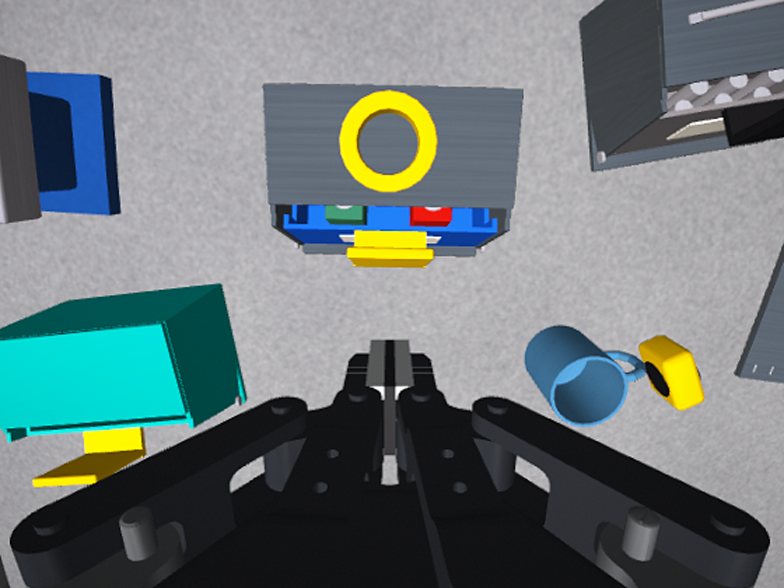

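The housing's top corners are at (263,84), (523,91), (513,209) and (268,204). The tab's top edge runs (347,249)–(433,250), with green at (346,213) and red at (431,213).

```bash
python3 - <<'E'
from h import *
f=last('wrist')
K=np.array([[f['fx'],0,f['cx']],[0,f['fy'],f['cy']],[0,0,1.]])
def at(u,v,z):
    p=cv2.undistortPoints(np.array([[[u/1.4,v/1.4]]]),K,np.array([f['k1'],0,0,0.]))[0,0]
    d=f['W'][:3,:3]@[p[0],p[1],1];o=f['W'][:3,3];return ((o+d*(z-o[2])/d[2])*1000).round(1)
for c in [(263,84),(523,91),(513,208),(268,204)]: print(at(*c,.138))
for c in [(347,249),(433,250)]: print('tab',at(*c,.182))
for c in [(326,206),(366,206),(411,206),(452,206)]: print('blk',at(*c,.107))
E
```

```text
[628.4 402.3 138. ]
[637.8 213.5 138. ]
[553.3 208.8 138. ]
[542.2 397.9 138. ]
tab [519.7 331.5 182. ]
tab [523.4 272.5 182. ]
blk [541.1 357.3 107. ]
blk [543.6 323.7 107. ]
blk [546.4 286.  107. ]
blk [549.  251.5 107. ]
```

>>> {"op": "servo_tool", "data": {
  "targets": [0.02, 0, -0.03, 0, 0, 0, 0, 0.04, 0, -0.06, 0, 0, 0, 0, 0.04, 0, -0.09, 0, 0, 0, 0, 0.04, 0, -0.11, 0, 0, 0, 0, 0.04, 0, -0.11, 0, 0, 0, 0]
}}

```text
clock: 2.87
eef_pos: [0.5457, 0.2971, 0.216]
tool_rot: [0.002, 0.999, 0.035, -0.005]
ft_force: [-0.8, 0.1, -0.3]
finger_gap: -0.004
```

>>> {"op": "servo_tool", "data": {
  "targets": [0, 0, -0.02, 0, 0, 0, 0, 0, 0, -0.04, 0, 0, 0, 0, 0, 0, -0.06, 0, 0, 0, 0, 0, 0, -0.06, 0, 0, 0, 0, 0, 0, -0.06, 0, 0, 0, 0]
}}

```text
clock: 3.28
eef_pos: [0.5483, 0.2993, 0.1621]
tool_rot: [0.0, 0.999, 0.036, -0.0]
ft_force: [0.4, -0.0, -0.2]
finger_gap: -0.0
```

>>> {"op": "servo_tool", "data": {
  "targets": [-0.01, 0, 0, 0, 0, 0, 0, -0.02, -0.001, 0, 0, 0, 0, 0, -0.03, -0.002, 0, 0, 0, 0, 0, -0.04, -0.002, 0, 0, 0, 0, 0, -0.05, -0.003, 0.001, 0, 0, 0, 0, -0.059, -0.004, 0.001, 0, 0, 0, 0, -0.066, -0.004, 0, 0.2, -2.9, 0, 0, -0.072, -0.004, -0.001, 0.3, -5.7, 0, 0, -0.079, -0.005, -0.002, 0.5, -8.6, 0, 0, -0.085, -0.005, -0.004, 0.7, -11.5, 0, 0]
}}

```text
clock: 4.12
eef_pos: [0.4621, 0.2948, 0.1573]
tool_rot: [-0.002, 0.994, 0.036, 0.101]
ft_force: [3.8, -1.3, 0.3]
finger_gap: 0.003
```

```bash
python3 - <<'E'
from h import *
b=grab('scene');save(b,'s1',(190,200,290,300),6);print(ctrl.sense()['eef_pos'],ctrl.sense()['ft_force'])
E
```

```text
[0.45757711 0.29384701 0.15596676] [-0.69704167  0.65659502 -1.55682547]
```

View pics/s1.png

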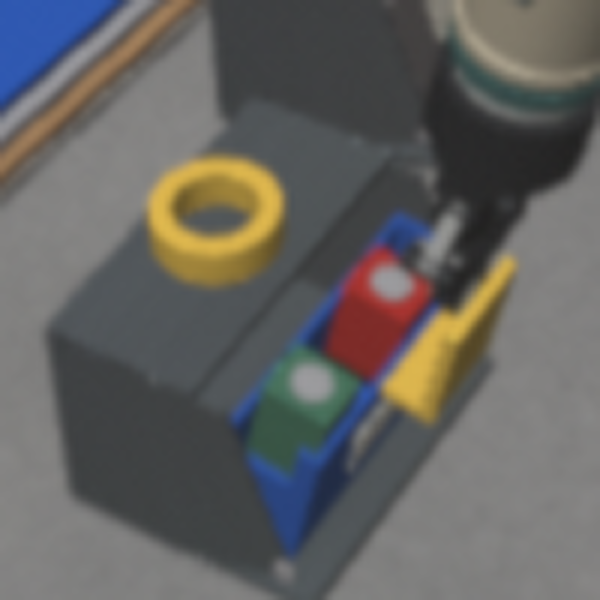

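>>> {"op": "servo_tool", "data": {
  "targets": [-0.0125, -0.001, -0.004, 0.3, -5.7, 0, 0, -0.0185, -0.001, -0.007, 0.5, -8.6, 0, 0, -0.0245, -0.0015, -0.01, 0.7, -11.5, 0, 0, -0.03, -0.002, -0.013, 0.8, -14.3, 0, 0, -0.036, -0.002, -0.0165, 1, -17.1, 0, 0, -0.0415, -0.0025, -0.02, 1.1, -20, 0, 0, -0.0466, -0.003, -0.024, 1.3, -22.9, 0, 0, -0.052, -0.003, -0.0285, 1.5, -25.8, 0, 0, -0.0564, -0.0035, -0.033, 1.7, -28.6, 0, 0, -0.061, -0.004, -0.038, 1.8, -31.5, 0, 0]
}}

```text
clock: 5.0
eef_pos: [0.4243, 0.2556, 0.1703]
tool_rot: [-0.025, 0.945, 0.054, 0.322]
ft_force: [0.2, 0.7, -0.4]
finger_gap: 0.003
```

>>> {"op": "servo_tool", "data": {
  "targets": [-0.002, 0, -0.003, 0.1, -1.5, 0, 0, -0.005, 0, -0.006, 0.2, -3, 0, 0, -0.007, 0, -0.008, 0.2, -4, 0, 0, -0.009, 0, -0.012, 0.2, -4, 0, 0, -0.009, 0, -0.012, 0.2, -4, 0, 0]
}}

```text
clock: 5.42
eef_pos: [0.4239, 0.2444, 0.1782]
tool_rot: [-0.034, 0.938, 0.062, 0.339]
ft_force: [-0.4, 0.2, -0.2]
finger_gap: -0.001
```

```bash
python3 - <<'E'
from h import *
s=ctrl.sense();print(np.round(s['q'],3),s['eef_pos'])
b=grab('scene');save(b,'s2',(180,190,300,310),5)
q=np.array(s['tool_rot']);print(R.from_quat(q[[1,2,3,0]]).as_matrix().round(3))
E
```

```text
[ 0.568 -0.031  2.27  -0.814  0.353  2.704] [0.42388478 0.24437893 0.1781864 ]
[[ 0.762  0.139  0.632]
 [ 0.093 -0.99   0.106]
 [ 0.641 -0.022 -0.767]]
```

View pics/s2.png

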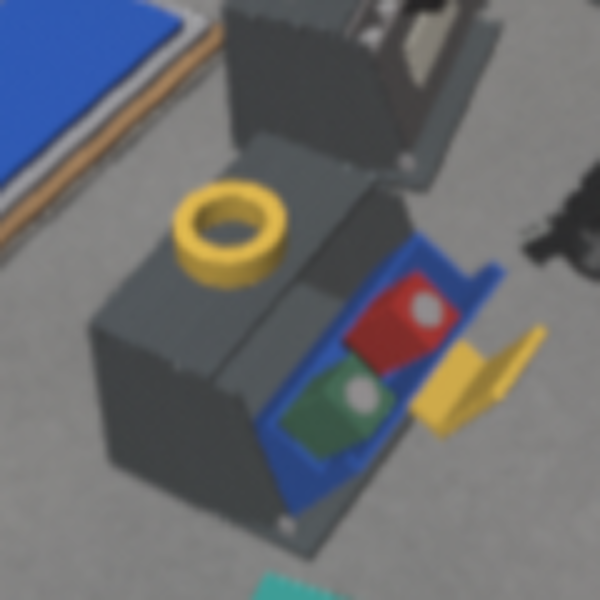

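```bash
cat > ik.py <<'E'
import numpy as np
from scipy.optimize import least_squares
from scipy.spatial.transform import Rotation as R
S=[([-1.34,.276,1.505,0,1.361,-.121],[.198,-.54,.231]),
([-0.64286649,0.10394611,1.48286149,0.00569585,1.55514753,0.84995015],[0.43126114,-0.23371607,0.33147279]),
([.415707567,.263209538,1.28200999,-.000997,1.59798367,1.91343644],[.50798787,.29970693,.33070269]),
([.568,-.031,2.27,-.814,.353,2.704],[.42388478,.24437893,.1781864])]
rz=lambda a:R.from_euler('z',a);ry=lambda a:R.from_euler('y',a)
def fk(q,p):
    h,r0,L2,e,L3,d=p
    A=rz(q[0])*ry(q[1]);B=A*ry(q[2]);C=B*rz(q[3])*ry(q[4])*rz(q[5])
    return rz(q[0]).apply([r0,0,h])+A.apply([0,0,L2])+B.apply([e,0,L3])+C.apply([0,0,d]),C
p=least_squares(lambda p:np.concatenate([fk(q,p)[0]-x for q,x in S]),[.2,0,.4,0,.4,.25]).x
def ik(pos,Rt,q0=None):
    lo=np.array([-2.89,-.75,.22,-1.18,.11,-2.7])+.03;hi=np.array([2.89,2.08,2.7,4.32,2.71,2.7])-.03
    best=None
    for k in range(12):
        q=np.clip(q0,lo,hi) if (k==0 and q0 is not None) else np.random.default_rng(k).uniform(lo,hi)
        f=lambda q:np.r_[(fk(q,p)[0]-pos)*5,(fk(q,p)[1].inv()*Rt).as_rotvec()]
        r=least_squares(f,q,bounds=(lo,hi))
        if best is None or r.cost<best.cost-1e-9: best=r
        if best.cost<1e-7: break
    return best.x.round(3),best.cost
E
python3 - <<'E'
from ik import *
print(p.round(4),[ (1000*(fk(q,p)[0]-x)).round(1).tolist() for q,x in S]);C=fk(S[3][0],p)[1];print(C.as_matrix().round(2), 'flange const?')
def tool(tilt,yaw): # yaw of tool y; tilt fingers forward along unit x (3.4deg)
    ex=R.from_euler('z',3.4,degrees=True)
    return ex*R.from_euler('y',-tilt,degrees=True)*R.from_quat([1,0,0,0])*R.from_euler('z',yaw,degrees=True)
np.set_printoptions(suppress=True)
for pos in ([.42,.30,.13],[.46,.265,.09]):
  for t in (0,10,20,30,46):
    for y in (0,180):
        print(pos,t,y,*ik(pos,tool(t,y)))
print('place')
for t in (0,-15,-25):
    for y in (0,180): print(t,y,*ik([.48,-.215,.05],R.from_euler('z',-7.6,degrees=True)*tool(t,y)))
E
```

```text
[-0.0596  0.1379  0.51   -0.045   0.3025  0.1625] [[-64.9, -26.6, 18.5], [-35.4, -61.7, -6.1], [15.0, -69.0, -7.6], [5.4, -18.9, -4.9]]
[[-0.14  0.76  0.63]
 [ 0.99  0.09  0.11]
 [ 0.02  0.64 -0.77]] flange const?
[0.42, 0.3, 0.13] 0 0 [ 0.62   0.216  2.    -0.     0.925 -2.581] 4.346206562521724e-24
[0.42, 0.3, 0.13] 0 180 [ 0.62   0.216  2.    -0.     0.925  0.561] 1.677451865195888e-26
[0.42, 0.3, 0.13] 10 0 [ 0.651  0.176  2.064 -0.141  0.761 -2.455] 4.283152057757358e-23
[0.42, 0.3, 0.13] 10 180 [ 0.651  0.176  2.064 -0.141  0.761  0.687] 3.968577516667537e-22
[0.42, 0.3, 0.13] 20 0 [ 0.683  0.144  2.135 -0.358  0.606 -2.248] 9.045768627485927e-19
[0.42, 0.3, 0.13] 20 180 [ 0.683  0.144  2.135 -0.358  0.606  0.893] 1.0675594162785487e-31
[0.42, 0.3, 0.13] 30 0 [ 0.717  0.121  2.211 -0.712  0.487 -1.901] 3.323180665425743e-19
[0.42, 0.3, 0.13] 30 180 [ 0.717  0.121  2.211 -0.712  0.487  1.24 ] 5.0923690046476885e-19
[0.42, 0.3, 0.13] 46 0 [ 0.754  0.1    2.264 -1.15   0.48  -1.467] 0.006472268624019785
[0.42, 0.3, 0.13] 46 180 [ 0.754  0.1    2.264 -1.15   0.48   1.675] 0.0064722
[... 664 characters left out ...]
.265, 0.09] 30 180 [ 0.602  0.196  2.279 -0.914  0.332  1.368] 9.535006776095163e-26
[0.46, 0.265, 0.09] 46 0 [ 0.643  0.197  2.419  4.29   0.447 -0.681] 3.392748486486108e-05
[0.46, 0.265, 0.09] 46 180 [0.643 0.197 2.419 4.29  0.447 2.46 ] 3.392748486486107e-05
place
0 0 [-0.442  0.331  2.15   0.087  0.658  2.67 ] 0.0020811866740668844
0 180 [-0.421  0.331  2.145 -0.     0.665 -0.348] 7.397758449670763e-22
-15 0 [-0.437  0.398  2.047  0.016  0.936  2.67 ] 0.012025804477754308
-15 180 [-0.396  0.401  2.044 -0.101  0.948 -0.253] 3.9533504566232736e-17
-25 0 [-0.426  0.448  1.983 -0.037  1.115  2.67 ] 0.02087660579759376
-25 180 [-0.382  0.453  1.986 -0.143  1.125 -0.219] 4.182056688045218e-21
```

```bash
sed -i "s/h,r0,L2,e,L3,d=p/h,r0,L2,e,L3,d,s=p/; s/apply(\[r0,0,h\])/apply([r0,s,h])/; s/rz(q\[5\])/rz(q[5]+np.pi\/2)/; s/\.4,\.25\])/.4,.25,0])/" ik.py
sed -i 's/^def ik/def tool(tilt,turn,yaw=3.4):\n    D=dict(degrees=True)\n    return R.from_euler("z",yaw,**D)*R.from_euler("y",-tilt,**D)*R.from_quat([1,0,0,0])*R.from_euler("z",turn,**D)\ndef ik/' ik.py
python3 - <<'E'
from ik import *
np.set_printoptions(suppress=True)
print(p.round(4),[ (1000*(fk(q,p)[0]-x)).round(1).tolist() for q,x in S])
for pos in ([.42,.30,.13],[.46,.265,.09]):
  for t in (0,10,20,30,38,46):
    for y in (0,180):
        print(pos,t,y,*ik(pos,tool(t,y)))
print('place')
for t in (0,-15,-25):
    for y in (0,180): print(t,y,*ik([.48,-.215,.05],tool(t,y,-4.2)))
E
```

```text
[0.1348 0.0006 0.6303 0.0595 0.4204 0.3641 0.0694] [[0.1, 0.1, 0.3], [-0.0, -0.0, -0.1], [0.1, -0.0, -0.1], [0.0, -0.1, -0.1]]
[0.42, 0.3, 0.13] 0 0 [ 0.485  0.268  1.788 -0.     1.086  1.997] 3.472506025028742e-27
[0.42, 0.3, 0.13] 0 180 [ 0.485  0.268  1.788  0.     1.086 -1.145] 7.464174005818991e-22
[0.42, 0.3, 0.13] 10 0 [ 0.543  0.2    1.901 -0.104  0.888  2.114] 1.7694975153294325e-20
[0.42, 0.3, 0.13] 10 180 [ 0.543  0.2    1.901 -0.104  0.888 -1.028] 1.9923628146436716e-21
[0.42, 0.3, 0.13] 20 0 [ 0.613  0.152  2.016 -0.285  0.693  2.318] 2.033130229897403e-27
[0.42, 0.3, 0.13] 20 180 [ 0.613  0.152  2.016 -0.285  0.693 -0.823] 8.736424553991173e-21
[0.42, 0.3, 0.13] 30 0 [ 0.688  0.129  2.13  -0.605  0.53   2.67 ] 3.3104115892846366e-05
[0.42, 0.3, 0.13] 30 180 [ 0.695  0.131  2.133 -0.628  0.53  -0.442] 4.939272251064195e-21
[0.42, 0.3, 0.13] 38 0 [ 0.658  0.102  2.181 -0.66   0.43   2.67 ] 0.007252528727510699
[0.42, 0.3, 0.13] 38 180 [ 0.769  0.14   2.226 -1.073  0.474  0.048] 8.265423871940623e-17
[0.42, 0.3, 0.13] 46 0 [ 0.794  0.194  2.417  4.29   0.512 -2.153] 0.0055
[... 941 characters left out ...]
09] 38 180 [ 0.599  0.204  2.249 -1.15   0.337  0.012] 0.0011117088648643126
[0.46, 0.265, 0.09] 46 0 [ 0.679  0.268  2.388  4.278  0.479 -2.2  ] 1.0460967953811989e-16
[0.46, 0.265, 0.09] 46 180 [0.679 0.268 2.388 4.278 0.479 0.942] 1.3157765122604213e-19
place
0 0 [-0.553  0.371  1.871 -0.     0.899  1.091] 1.1951102012290107e-18
0 180 [-0.553  0.371  1.871  0.     0.899 -2.051] 2.2465972801277106e-31
-15 0 [-0.482  0.494  1.682 -0.11   1.209  1.214] 9.161265499173817e-29
-15 180 [-0.482  0.494  1.682 -0.11   1.209 -1.928] 1.1603869725521492e-23
-25 0 [-0.446  0.587  1.563 -0.157  1.404  1.256] 1.469998603677277e-20
-25 180 [-0.446  0.587  1.563 -0.157  1.404 -1.885] 3.1256432404183847e-31
```

>>> {"op": "servo_tool", "data": {
  "targets": [0, 0, 0.02, -0.4, 7, 0, 0, 0, 0, 0.04, -0.8, 14, 0, 0, 0, 0, 0.06, -1.2, 20, 0, 0, 0, 0, 0.08, -1.6, 27, 0, 0, 0, 0, 0.08, -1.6, 27, 0, 0, 0, 0, 0.08, -1.6, 27, 0, 0]
}}

```text
clock: 5.97
eef_pos: [0.4277, 0.2474, 0.2638]
tool_rot: [-0.038, 0.991, 0.058, 0.113]
ft_force: [0.7, 0.0, 0.1]
finger_gap: -0.003
```

```bash
cat >> h.py <<'E'
def st():
    s=ctrl.sense();q=np.array(s['tool_rot']);M=R.from_quat(q[[1,2,3,0]]).as_matrix()
    print('t',s['clock'],'p',np.round(s['eef_pos'],4),'q',np.round(s['q'],2),'F',np.round(s['ft_force'],1),'gap',s['finger_gap']);print(M.round(3).tolist())
U=np.array([.560,.304,0]);c,s_=np.cos(np.radians(3.4)),np.sin(np.radians(3.4))
def toU(P): d=P-U; return np.stack([d[...,0]*c+d[...,1]*s_,-d[...,0]*s_+d[...,1]*c,d[...,2]],-1)
E
python3 - <<'E'
from h import *
st()
f=grab('top');P=toU(cloud(f));im=f['img'].astype(int)
y=(im[...,0]>120)&(im[...,1]>90)&(im[...,2]<80)&(abs(P[...,1])<.1)&(P[...,0]>-.3)&(P[...,0]<-.03)&(P[...,2]>.04)
Q=P[y];print(y.sum());
for a in np.unique((Q[:,0]*200).round())/200: m=abs(Q[:,0]-a)<.0025; print(a,m.sum(),Q[m].mean(0).round(4))
r=(im[...,0]>120)&(im[...,1]<80)&(im[...,2]<80)&(abs(P[...,1])<.1)&(P[...,0]>-.3)&(P[...,0]<.1);Q=P[r];print('red',r.sum(),Q.min(0),Q.max(0))
E
```

```text
t 5.9667 p [0.4277 0.2474 0.2638] q [ 0.38  0.01  1.78 -0.    1.12  1.84] F [0.7 0.  0.1] gap -0.0034704475944524692
[[0.968, 0.123, 0.219], [0.106, -0.99, 0.088], [0.228, -0.062, -0.972]]
158
-0.14 1 [-0.1375  0.0271  0.1097]
-0.135 8 [-0.1339  0.0194  0.1071]
-0.13 15 [-0.13    0.0167  0.0993]
-0.125 25 [-0.125   0.0099  0.0927]
-0.12 39 [-0.12   -0.0012  0.0953]
-0.115 41 [-0.115   0.0006  0.0982]
-0.11 29 [-0.1108 -0.0007  0.1008]
red 89 [-0.09286493 -0.05229302  0.09455907] [-0.05114207 -0.02098193  0.12276852]
```

```bash
python3 - <<'E'
from h import *
from ik import tool
q=np.array(ctrl.sense()['tool_rot']);C=R.from_quat(q[[1,2,3,0]])
for t in (15,20): print((tool(t,0)*C.inv()).as_rotvec(degrees=True).round(1))
E
```

```text
[-3.3 -2.2 -3.6]
[-2.8 -7.2 -3.7]
```

>>> {"op": "servo_tool", "data": {
  "targets": [0.005, 0.025, -0.03, -2, -5, -3, 0, 0.014, 0.05, -0.06, -2.8, -7.2, -3.7, 0, 0.014, 0.05, -0.09, -2.8, -7.2, -3.7, 0, 0.014, 0.05, -0.1, -2.8, -7.2, -3.7, 0, 0.007, 0.049, -0.11, -2.8, -7.2, -3.7, 0, -0.003, 0.049, -0.12, -2.8, -7.2, -3.7, 0, -0.011, 0.048, -0.131, -2.8, -7.2, -3.7, 0, -0.016, 0.048, -0.1355, -2.8, -7.2, -3.7, 0, -0.021, 0.0475, -0.14, -2.8, -7.2, -3.7, 0, -0.025, 0.047, -0.145, -2.8, -7.2, -3.7, 0]
}}

```text
clock: 6.85
eef_pos: [0.3997, 0.2927, 0.1141]
tool_rot: [-0.004, 0.984, 0.03, 0.173]
ft_force: [3.2, 0.1, 0.9]
finger_gap: 0.001
```

>>> {"op": "servo_tool", "data": {
  "targets": [-0.003, 0, -0.003, 0, 0, 0, 0, -0.005, -0.001, -0.005, 0, 0, 0, 0, -0.007, -0.001, -0.008, 0, 0, 0, 0, -0.009, -0.001, -0.01, 0, 0, 0, 0, -0.009, -0.001, -0.01, 0, 0, 0, 0]
}}

```text
clock: 7.27
eef_pos: [0.3979, 0.2935, 0.1107]
tool_rot: [-0.006, 0.983, 0.032, 0.181]
ft_force: [7.7, -7.8, 23.4]
finger_gap: -0.004
```

```bash
python3 - <<'E'
from h import *
st()
E
```

```text
t 7.2667 p [0.3979 0.2935 0.1107] q [ 0.64  0.15  2.09 -0.34  0.62  2.39] F [ 7.7 -7.8 23.4] gap -0.003948271111151031
[[0.932, 0.064, 0.356], [0.06, -0.998, 0.023], [0.356, -0.0, -0.934]]
```

>>> {"op": "servo_tool", "data": {
  "targets": [0.01, 0, 0.015, 0, 0, 0, 0, 0.025, 0, 0.035, 0, 0, 0, 0.3, 0.04, -0.01, 0.06, 0, 0, 0, 0.6, 0.055, -0.025, 0.075, 0, 0, 0, 0.6, 0.06, -0.03, 0.075, 0, 0, 0, 0.6, 0.06, -0.03, 0.075, 0, 0, 0, 0.6, 0.06, -0.03, 0.075, 0, 0, 0, 0.6]
}}

```text
clock: 7.85
eef_pos: [0.4489, 0.2601, 0.1774]
tool_rot: [-0.003, 0.985, 0.029, 0.171]
ft_force: [-0.6, 0.8, -0.5]
finger_gap: 0.596
```

```bash
python3 - <<'E'
from h import *
st()
f=grab('wrist');save(f,'w3',None,1.4)
P=cloud(f);im=f['img'].astype(int);V=toU(P)
r=(im[...,0]>110)&(im[...,1]<70)&(im[...,2]<70)&(abs(V[...,1])<.09)&(V[...,0]<0)&(V[...,0]>-.15)
a=-.8;d=V-np.array([-.06,0,.03]);B=np.stack([d[...,0]*np.cos(a)-d[...,2]*np.sin(a),d[...,1],d[...,0]*np.sin(a)+d[...,2]*np.cos(a)],-1)
np.save('B.npy',B)
Q=B[r];print(r.sum(),'min',np.nanpercentile(Q,[1,50,99],axis=0).round(4))
g=(im[...,1]>im[...,0]+20)&(im[...,1]>im[...,2]+10)&(abs(V[...,1])<.09)&(V[...,0]<0)&(V[...,0]>-.15);print('green',np.nanpercentile(B[g],[1,50,99],axis=0).round(4))
y=(im[...,0]>150)&(im[...,1]>120)&(im[...,2]<80)&(abs(V[...,1])<.05)&(V[...,0]<-.05);print('tab',np.nanpercentile(B[y],[1,50,99],axis=0).round(4))
E
```

```text
t 7.85 p [0.4489 0.2601 0.1774] q [ 0.49  0.09  1.94 -0.2   0.8   2.13] F [-0.6  0.8 -0.5] gap 0.5956786133248105
[[0.94, 0.058, 0.336], [0.056, -0.998, 0.016], [0.337, 0.004, -0.942]]
1937 min [[ 0.0066 -0.0525  0.0543]
 [ 0.0434 -0.0364  0.0746]
 [ 0.0463 -0.0203  0.0784]]
green [[0.0066 0.0235 0.029 ]
 [0.0402 0.0345 0.0721]
 [0.0465 0.0564 0.0781]]
tab [[-0.0236 -0.0288  0.087 ]
 [-0.022  -0.0108  0.1157]
 [-0.0046  0.0087  0.1446]]
```

View pics/w3.png

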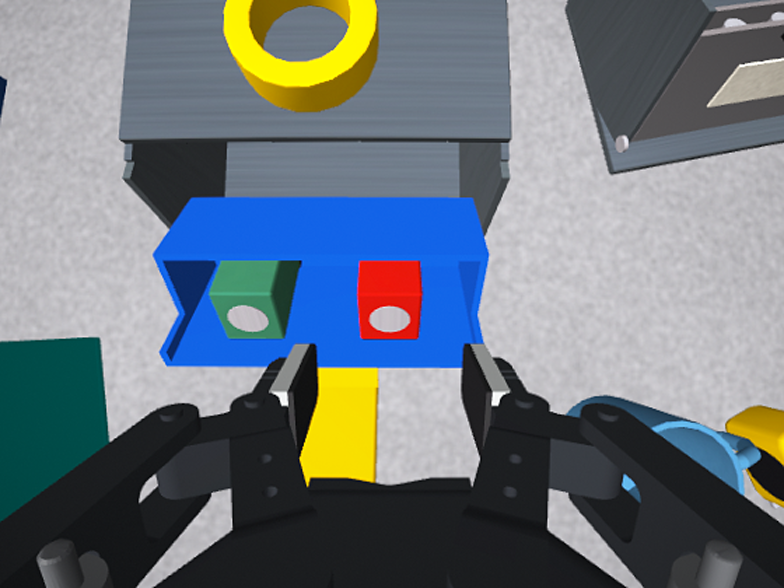

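The bin is at its stop: the tab's back face measures bin x = −22 mm at θ = 1.1. Red is centred at bin (25, −36), in line with the fingers.

>>> {"op": "servo_tool", "data": {
  "targets": [0.007, 0.001, -0.018, 0, 0, 0, 0.6, 0.014, 0.001, -0.036, 0, 0, 0, 0.6, 0.021, 0.002, -0.054, 0, 0, 0, 0.6, 0.027, 0.002, -0.07, 0, 0, 0, 0.6, 0.033, 0.003, -0.085, 0, 0, 0, 0.6, 0.039, 0.003, -0.1, 0, 0, 0, 0.6, 0.043, 0.003, -0.111, 0, 0, 0, 0.6, 0.043, 0.003, -0.111, 0, 0, 0, 0.6],
  "grip_force": 40
}}

```text
clock: 8.57
eef_pos: [0.4905, 0.2634, 0.0639]
tool_rot: [-0.002, 0.985, 0.03, 0.169]
ft_force: [-0.0, 0.0, -0.1]
finger_gap: 0.604
```

>>> {"op": "servo_tool", "data": {
  "targets": [0, 0, 0, 0, 0, 0, 0.4, 0, 0, 0, 0, 0, 0, 0.2, 0, 0, 0, 0, 0, 0, 0.1, 0, 0, 0, 0, 0, 0, 0, 0, 0, 0, 0, 0, 0, 0],
  "grip_force": 40
}}

```text
clock: 8.98
eef_pos: [0.4931, 0.2641, 0.0684]
tool_rot: [-0.004, 0.985, 0.03, 0.173]
ft_force: [-0.6, 0.7, -1.9]
finger_gap: 0.391
```

```bash
python3 - <<'E'
from h import *
st()
f=grab('wrist');save(f,'w4',None,1.2)
E
```

```text
t 8.9833 p [0.4931 0.2641 0.0684] q [ 0.45  0.28  2.03 -0.27  0.52  2.18] F [-0.6  0.7 -1.9] gap 0.3911884613865714
[[0.939, 0.06, 0.34], [0.057, -0.998, 0.018], [0.34, 0.003, -0.94]]
```

View pics/w4.png

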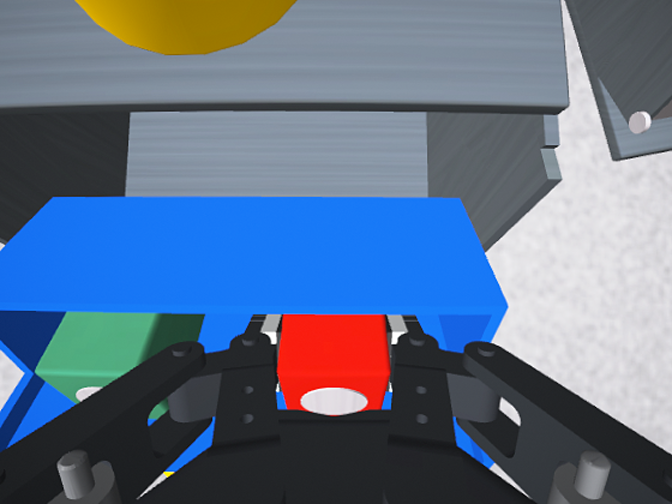

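>>> {"op": "servo_tool", "data": {
  "targets": [0, 0, 0.001, 0, 0, 0, 0, -0.003, 0, 0.006, 0, 0, 0, 0, -0.01, -0.001, 0.013, 0, 0, 0, 0, -0.018, -0.001, 0.021, 0, 0, 0, 0, -0.026, -0.0015, 0.029, 0, 0, 0, 0, -0.034, -0.002, 0.037, 0, 0, 0, 0, -0.042, -0.0025, 0.045, 0, 0, 0, 0, -0.05, -0.003, 0.055, 0, 0, 0, 0, -0.056, -0.003, 0.07, 0, 0, 0, 0, -0.06, -0.004, 0.085, 0, 0, 0, 0],
  "grip_force": 60
}}

```text
clock: 9.87
eef_pos: [0.4337, 0.2608, 0.1557]
tool_rot: [-0.005, 0.984, 0.03, 0.175]
ft_force: [0.3, -0.3, -2.2]
finger_gap: 0.393
```

>>> {"op": "servo_tool", "data": {
  "targets": [0, -0.01, 0.025, 0, 0, 0, 0, 0, -0.02, 0.05, 0, 0, 0, 0, 0, -0.04, 0.075, 0, 0, 0, 0, 0, -0.06, 0.1, 0, 2, 0, 0, 0, -0.085, 0.11, 0, 5, 0, 0, 0, -0.11, 0.12, 0, 8, 0, 0, 0, -0.14, 0.12, 0, 11, 0, 0, 0, -0.17, 0.12, 0, 14, 0, 0, 0, -0.2, 0.12, 0, 17, 0, 0, 0, -0.22, 0.12, 0, 20, 0, 0]
}}

```text
clock: 10.7
eef_pos: [0.4346, 0.0372, 0.2757]
tool_rot: [-0.007, 1.0, 0.028, 0.002]
ft_force: [1.0, 0.3, -1.2]
finger_gap: 0.394
```

```bash
python3 - <<'E'
from h import *
st()
f=grab('wrist');save(f,'w5',None,1.2)
P=cloud(f);im=f['img'].astype(int)
q=np.array(ctrl.sense()['tool_rot']);T=R.from_quat(q[[1,2,3,0]]).as_matrix()
L=(P-np.array(ctrl.sense()['eef_pos']))@T
r=(im[...,0]>110)&(im[...,1]<70)&(im[...,2]<70)&(np.linalg.norm(L,axis=-1)<.12);Q=L[r];print(r.sum(),np.nanpercentile(Q,[1,50,99],axis=0).round(4))
np.save('L.npy',L)
E
```

```text
t 10.7 p [0.4346 0.0372 0.2757] q [-0.09  0.04  1.69  0.02  1.41  1.43] F [ 1.   0.3 -1.2] gap 0.39427705155407766
[[0.998, 0.056, 0.003], [0.056, -0.998, 0.015], [0.004, -0.014, -1.0]]
11496 [[-0.0205 -0.0207 -0.0502]
 [ 0.0097 -0.0043 -0.0344]
 [ 0.0348  0.0119  0.0066]]
```

View pics/w5.png

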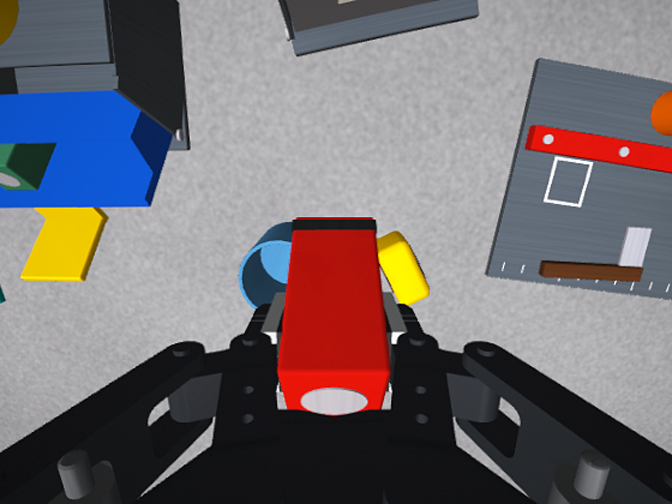

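```bash
cat > blk.py <<'E'
from h import *
def block(f,verbose=True):
    """fit held block in tool frame from wrist depth: long back face + top face"""
    T=f['T_tool_cam'];g=dict(f);g['W']=T;L=cloud(g);im=f['img'].astype(int)
    m=(im[...,0]>100)&(im[...,1]<70)&(im[...,2]<70)&(np.linalg.norm(L,axis=-1)<.11)&(L[...,2]>-.08)
    n,lab,stt,_=cv2.connectedComponentsWithStats(m.astype(np.uint8));m=lab==1+np.argmax(stt[1:,4])
    L2=L[m]; rows=np.nonzero(m)[0]
    # per-pixel normals via y-averaged profile: split rows by profile
    prof=[]
    for r in np.unique(rows):
        q=L[r][m[r]]; 
        if len(q)>30: prof.append([r,*np.median(q,0),np.percentile(q[:,1],3),np.percentile(q[:,1],97)])
    return L,m,np.array(prof)
E
python3 - <<'E'
from blk import *
f=last('wrist');L,m,p=block(f)
np.set_printoptions(suppress=True)
print(p[::8].round(4))
E
```

```text
[[192.       0.0334  -0.0011   0.0017  -0.0161   0.0138]
 [200.       0.0306  -0.0009  -0.0029  -0.0162   0.0144]
 [208.       0.0279  -0.0009  -0.0074  -0.0161   0.0144]
 [216.       0.0254  -0.0011  -0.0116  -0.0164   0.014 ]
 [224.       0.023   -0.0011  -0.0157  -0.0164   0.0141]
 [232.       0.0207  -0.0013  -0.0195  -0.0164   0.0142]
 [240.       0.0185  -0.0011  -0.0232  -0.0164   0.0142]
 [248.       0.0164  -0.0011  -0.0267  -0.0166   0.0142]
 [256.       0.0143  -0.0015  -0.03    -0.0169   0.0139]
 [264.       0.0125  -0.0013  -0.0335  -0.0166   0.014 ]
 [272.       0.0106  -0.0013  -0.0365  -0.0166   0.0141]
 [280.       0.0088  -0.0013  -0.0393  -0.0167   0.0141]
 [288.       0.007   -0.0013  -0.0421  -0.0169   0.0141]
 [296.       0.0053  -0.0013  -0.0448  -0.0169   0.0141]
 [304.       0.0039  -0.0011  -0.0477  -0.0168   0.0143]
 [312.       0.0016  -0.0013  -0.0492  -0.0167   0.0142]
 [320.      -0.0036  -0.0011  -0.0465  -0.0167   0.0141]
 [328.      -0.0099   0.0081  -0.0428  -0.0169   0.0148]]
```

>>> {"op": "servo_tool", "data": {
  "targets": [0, -0.025, 0.005, 0, 0, -1, 0, 0, -0.05, 0.02, 0, 0, -2, 0, 0, -0.08, 0.03, 0, 0, -3, 0, 0, -0.11, 0.04, 0.3, 0, -4, 0, 0, -0.14, 0.04, 0.5, 0, -5, 0, 0, -0.17, 0.04, 0.8, 0, -6, 0, 0, -0.2, 0.04, 0.8, 0, -7, 0, 0, -0.23, 0.04, 0.8, 0, -7.4, 0, 0, -0.25, 0.04, 0.8, 0, -7.4, 0, 0, -0.252, 0.04, 0.8, 0, -7.4, 0]
}}

```text
clock: 11.58
eef_pos: [0.4344, -0.2165, 0.3146]
tool_rot: [-0.012, 0.999, -0.038, 0.002]
ft_force: [0.2, -0.1, -2.0]
finger_gap: 0.393
```

>>> {"op": "servo_tool", "data": {
  "targets": [0, 0, 0, 0, 0, 0, 0, 0, 0, 0, 0, 0, 0, 0, 0, 0, 0, 0, 0, 0, 0]
}}

```text
clock: 11.83
eef_pos: [0.4336, -0.2109, 0.3138]
tool_rot: [-0.015, 0.999, -0.035, 0.001]
ft_force: [0.7, 0.1, -1.9]
finger_gap: 0.391
```

```bash
cat > mk.py <<'E'
from blk import *
from ik import tool,ik
st();f=grab('wrist');save(f,'w6',None,1.2)
P=cloud(f);im=f['img'].astype(int)
m=(im.min(-1)>140)&(P[...,2]<.02)&(abs(P[...,0]-.481)<.04)&(abs(P[...,1]+.215)<.04)
r=cv2.minAreaRect((P[m][:,:2]*1000).astype(np.float32));print('mark',m.sum(),r,np.nanmedian(P[m][:,2]))
rail=(im[...,0]>120)&(im[...,1]<60)&(P[...,2]>.022)&(P[...,2]<.03)&(P[...,0]>.45)
rr=cv2.minAreaRect((P[rail][:,:2]*1000).astype(np.float32));print('rail',rr)
L,bm,p=block(f)
pf=p[p[:,0]<p[np.argmin(p[:,3]),0]-6];a=np.polyfit(pf[:,3],pf[:,1],1)[0];print('ang',np.degrees(np.arctan(a)),'corner',p[np.argmin(p[:,3])].round(4),'y',np.median(p[:,4]),np.median(p[:,5]))
yc=np.polyfit(pf[:,3],(pf[:,4]+pf[:,5])/2,1);print('yc slope',yc)
E
python3 mk.py
```

```text
t 11.8333 p [ 0.4336 -0.2109  0.3138] q [-0.62  0.1   1.53  0.03  1.53  1.02] F [ 0.7  0.1 -1.9] gap 0.3905831852495371
[[0.998, -0.07, 0.002], [-0.071, -0.997, 0.031], [-0.0, -0.031, -1.0]]
mark 425 ((480.66473388671875, -215.22848510742188), (46.835330963134766, 50.434871673583984), 84.14158630371094) 0.010581837671253425
rail ((521.2320556640625, -299.01519775390625), (278.0094909667969, 38.90354537963867), 85.9294204711914)
ang 31.049293966689856 corner [ 3.11e+02  2.00e-03 -1.10e-03 -4.93e-02 -1.65e-02  1.42e-02] y -0.01642045617159848 0.014379218217023407
yc slope [ 0.00739588 -0.00082939]
```

```bash
python3 - <<'E'
from h import *
from ik import tool,ik
s=ctrl.sense();q=np.array(s['tool_rot']);C=R.from_quat(q[[1,2,3,0]]);T=tool(-30.8,0,-4.15)
print((T*C.inv()).as_rotvec(degrees=True).round(2), (np.array([.4733,-.2158,.0883])-s['eef_pos']).round(4),ik([.4733,-.2158,.0383],T,s['q']))
E
```

```text
[ 0.48 30.82  0.36] [ 0.0398 -0.0049 -0.2253] (array([-0.434,  0.648,  1.522, -0.183,  1.481,  1.273]), np.float64(9.786932492648562e-19))
```

>>> {"op": "servo_tool", "data": {
  "targets": [0.01, -0.001, -0.02, 0.1, 5, 0, 0, 0.02, -0.002, -0.05, 0.2, 11, 0.1, 0, 0.03, -0.003, -0.08, 0.3, 17, 0.2, 0, 0.04, -0.004, -0.11, 0.4, 23, 0.3, 0, 0.04, -0.005, -0.14, 0.48, 28, 0.36, 0, 0.04, -0.005, -0.17, 0.48, 30.8, 0.36, 0, 0.04, -0.005, -0.2, 0.48, 30.8, 0.36, 0, 0.04, -0.005, -0.22, 0.48, 30.8, 0.36, 0, 0.04, -0.005, -0.225, 0.48, 30.8, 0.36, 0, 0.04, -0.005, -0.225, 0.48, 30.8, 0.36, 0]
}}

```text
clock: 12.72
eef_pos: [0.4732, -0.2159, 0.0868]
tool_rot: [-0.01, 0.963, -0.035, -0.267]
ft_force: [0.1, -0.9, -0.9]
finger_gap: 0.393
```

>>> {"op": "servo_tool", "data": {
  "targets": [0, 0, 0, 0, 0, 0, 0, 0, 0, 0, 0, 0, 0, 0, 0, 0, 0, 0, 0, 0, 0]
}}

```text
clock: 12.97
eef_pos: [0.4744, -0.2174, 0.0898]
tool_rot: [-0.009, 0.964, -0.036, -0.264]
ft_force: [-0.5, 0.0, -1.5]
finger_gap: 0.39
```

```bash
cat > pl.py <<'E'
from h import *
from ik import tool
import sys
s=ctrl.sense();q=np.array(s['tool_rot']);C=R.from_quat(q[[1,2,3,0]]);T=tool(-30.8,0,-4.15)
st();print('rot',(T*C.inv()).as_rotvec(degrees=True).round(2),'pos',(np.array([.4733,-.2158,.0383])-s['eef_pos']).round(4))
E
python3 pl.py
python3 - <<'E'
from blk import *
f=grab('wrist');save(f,'w7',None,1.2)
P=cloud(f);im=f['img'].astype(int)
L,bm,p=block(f);W=P[bm]
prof=np.array([np.median(P[int(r)][bm[int(r)]],0) for r in p[:,0]])
np.set_printoptions(suppress=True);print(prof[::12].round(4))
E
```

```text
t 12.9667 p [ 0.4744 -0.2174  0.0898] q [-0.44  0.6   1.47 -0.18  1.58  1.26] F [-0.5  0.  -1.5] gap 0.38999305624092834
[[0.858, -0.074, -0.508], [-0.065, -0.997, 0.036], [-0.51, 0.002, -0.86]]
rot [0.12 0.15 0.09] pos [-0.0011  0.0016 -0.0515]
[[ 0.5325 -0.2217  0.0136]
 [ 0.5309 -0.226   0.0259]
 [ 0.5244 -0.2267  0.0263]
 [ 0.5169 -0.2299  0.0263]
 [ 0.5093 -0.2308  0.0263]]
```

View pics/w7.png

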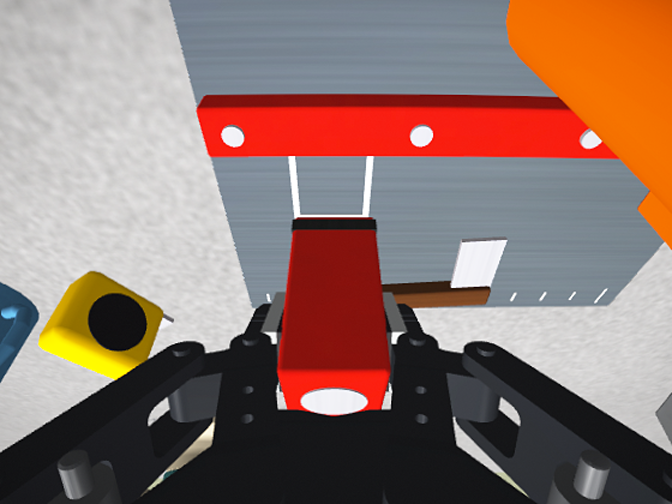

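Both outline side lines, at (293,190) and (370,190), and the block's foot (292–377, 222) are in view. I'll compare them directly.

```bash
cat > cmp.py <<'E'
from h import *
f=last('wrist');P=cloud(f);im=f['img'].astype(int)
th=np.radians(-4.15);d=P-np.array([.4807,-.2152,.01])
J=np.stack([d[...,0]*np.cos(th)+d[...,1]*np.sin(th),-d[...,0]*np.sin(th)+d[...,1]*np.cos(th),d[...,2]],-1)*1000
def show(n,m): print(n,m.sum(),np.nanpercentile(J[m],[2,50,98],axis=0).round(1).tolist())
w=(im.min(-1)>150)&(abs(J[...,2])<5)&(abs(J[...,1])<35)&(abs(J[...,0])<30)
show('L',w&(J[...,1]>5)&(J[...,0]<18));show('R',w&(J[...,1]<-5)&(J[...,0]<18))
for sgn in (1,-1):
    m=w&(sgn*J[...,1]>8); 
    if m.sum()>10: print('line slope deg',np.degrees(np.arctan(np.polyfit(J[m][:,0],J[m][:,1],1)[0])))
show('white far/near',w)
red=(im[...,0]>90)&(im[...,1]<60)&(im[...,2]<60)
rl=red&(J[...,2]<18)&(J[...,2]>13)&(J[...,0]>10)&(J[...,0]<60);show('rail',rl)
rf=red&(J[...,2]<12)&(J[...,2]>3)&(J[...,0]>10)&(J[...,0]<60);show('railface',rf)
v,u=np.mgrid[:420,:560]
b=red&(v>190)&(v<312)&(u>215)&(u<340)
pr=[];
for r in range(195,306,5):
    k=b[r]; pr.append([*np.median(J[r][k],0),*np.percentile(J[r][k][:,1],[2,98])])
pr=np.array(pr);print(pr[::5].round(1))
print('lean x deg',np.degrees(np.arctan(np.polyfit(pr[:,2],pr[:,0],1)[0])),'lean y',np.degrees(np.arctan(np.polyfit(pr[:,2],(pr[:,3]+pr[:,4])/2,1)[0])))
m=b&(v<300);A=np.c_[J[m][:,1:],np.ones(m.sum())];co=np.linalg.lstsq(A,J[m][:,0],rcond=None)[0];print('face yaw deg',-np.degrees(co[0]))
dark=(im.max(-1)<60)&(v>180)&(v<196)&(u>240)&(u<320);show('band',dark)
E
python3 cmp.py
```

```text
L 348 [[-23.6, 7.5, -0.4], [-3.3, 20.1, 0.7], [17.3, 22.4, 1.8]]
R 350 [[-23.6, -22.9, -0.5], [-3.7, -20.5, 0.7], [17.0, -7.7, 1.8]]
line slope deg 3.8548358709085053
line slope deg -4.063891247634797
white far/near 736 [[-23.6, -22.8, -0.4], [-4.0, -0.8, 0.7], [17.6, 22.2, 1.8]]
rail 13023 [[28.5, -120.6, 13.9], [41.7, -29.1, 16.2], [52.1, 54.1, 17.4]]
railface 2125 [[51.4, -102.7, 3.3], [52.0, -23.5, 7.8], [52.6, 54.5, 11.8]]
[[ 21.3  -1.8  62.9 -17.5  13.8]
 [  nan   nan   nan   nan   nan]
 [ 21.1  -2.2  92.4 -30.9  14.1]
 [ 20.9  -1.6 104.2 -17.3  14.2]
 [ 20.9  -1.6 114.7 -17.5  14.2]]
 ** On entry to DLASCL parameter number  4 had an illegal value
 ** On entry to DLASCL parameter number  4 had an illegal value
 ** On entry to DLASCL parameter number  4 had an illegal value
 ** On entry to DLASCL parameter number  4 had an illegal value
 ** On entry to DLASCL parameter number  5 had an illegal value
 ** On entry to DLASCL parameter number  4 had an illegal valueTraceback (most recent call last):
  File "cmp.py", line 21, in <module>
    print('lean x deg',np.degrees(np.arctan(np.polyfit(pr[:,2],pr[:,0],1)[0])),'lean y',np.degrees(np.arctan(np.polyfit(pr[:,2],(pr[:,3]+pr[:,4])/2,1)[0])))
                                            ~~~~~~~~~~^^^^^^^^^^^^^^^^^^^
    c, resids, rank, s = lstsq(lhs, rhs, rcond)
                         ~~~~~^^^^^^^^^^^^^^^^^
    x, resids, rank, s = _umath_linalg.lstsq(a, b, rcond,
                         ~~~~~~~~~~~~~~~~~~~^^^^^^^^^^^^^
                                             signature=signature)
                                             ^^^^^^^^^^^^^^^^^^^^
    raise LinAlgError("SVD did not converge in Linear Least Squares")
numpy.linalg.LinAlgError: SVD did not converge in Linear Least Squares
```

>>> {"op": "servo_tool", "data": {
  "targets": [-0.001, 0.0015, -0.006, 0.1, 0.4, 0.1, 0, -0.001, 0.0015, -0.012, 0.1, 0.4, 0.1, 0, -0.001, 0.0015, -0.018, 0.1, 0.4, 0.1, 0, -0.001, 0.0015, -0.024, 0.1, 0.4, 0.1, 0, -0.001, 0.0015, -0.03, 0.1, 0.4, 0.1, 0, -0.001, 0.0015, -0.036, 0.1, 0.4, 0.1, 0, -0.001, 0.0015, -0.041, 0.1, 0.4, 0.1, 0, -0.001, 0.0015, -0.045, 0.1, 0.4, 0.1, 0, -0.001, 0.0015, -0.047, 0.1, 0.4, 0.1, 0, -0.001, 0.0015, -0.047, 0.1, 0.4, 0.1, 0]
}}

```text
clock: 13.85
eef_pos: [0.4722, -0.2154, 0.0404]
tool_rot: [-0.01, 0.962, -0.035, -0.27]
ft_force: [0.9, -0.0, -2.4]
finger_gap: 0.39
```

>>> {"op": "servo_tool", "data": {
  "targets": [0, 0, 0, 0, 0, 0, 0, 0, 0, 0, 0, 0, 0, 0, 0, 0, 0, 0, 0, 0, 0]
}}

```text
clock: 14.1
eef_pos: [0.4726, -0.2156, 0.0412]
tool_rot: [-0.01, 0.962, -0.035, -0.269]
ft_force: [0.2, -1.2, -1.5]
finger_gap: 0.39
```

```bash
python3 pl.py; sed -i "s/^pr=np.array(pr)/pr=np.array(pr);pr=pr[np.isfinite(pr).all(1)]/; s/^m=b&(v<300)/m=b\&(v<300)\&np.isfinite(J[...,0])/" cmp.py
python3 -c "
from h import *
f=grab('wrist')"; python3 cmp.py
```

```text
t 14.1 p [ 0.4726 -0.2156  0.0412] q [-0.43  0.65  1.51 -0.18  1.5   1.27] F [ 0.2 -1.2 -1.5] gap 0.3901295883194085
[[0.853, -0.072, -0.517], [-0.061, -0.997, 0.038], [-0.518, -0.001, -0.855]]
rot [-0.07 -0.43 -0.01] pos [ 0.0007 -0.0002 -0.0029]
L 169 [[-10.4, 18.6, -0.4], [4.9, 20.8, 0.8], [13.5, 22.3, 1.6]]
R 183 [[-11.7, -22.9, -0.3], [4.6, -21.3, 0.8], [13.5, -19.1, 1.6]]
line slope deg -3.611165033919084
line slope deg 3.4318761775690385
white far/near 352 [[-10.8, -22.8, -0.4], [4.7, -19.1, 0.8], [13.6, 22.2, 1.6]]
rail 19063 [[19.5, -114.8, 13.6], [42.4, -24.4, 16.2], [52.3, 54.0, 17.3]]
railface 4508 [[51.2, -103.9, 3.2], [52.0, -22.1, 7.7], [52.7, 53.9, 11.9]]
[[ 19.2  -0.1  13.9 -15.7  15.5]
 [ 19.2  -0.1  29.8 -15.9  15.6]
 [ 19.3  -0.1  46.  -15.9  15.6]
 [ 19.2  -0.2  65.8 -15.9  15.6]]
lean x deg 0.0852591406273018 lean y 0.16102345550723784
face yaw deg 0.07525899602047322
band 425 [[18.6, -16.7, 6.7], [19.5, -0.1, 9.2], [20.3, 16.1, 11.4]]
```

>>> {"op": "servo_tool", "data": {
  "targets": [0.0005, 0, 0, 0, 0, 0, 0, 0.001, 0, -0.001, 0, 0, 0, 0, 0.001, 0, -0.0015, 0, 0, 0, 0, 0.001, 0, -0.002, 0, 0, 0, 0, 0.001, 0, -0.0025, 0, 0, 0, 0, 0.001, 0, -0.0025, 0, 0, 0, 0, 0.001, 0, -0.0025, 0, 0, 0, 0]
}}

```text
clock: 14.73
eef_pos: [0.4735, -0.2155, 0.0392]
tool_rot: [-0.01, 0.962, -0.035, -0.269]
ft_force: [0.6, 0.6, 5.1]
finger_gap: 0.388
```

```bash
python3 pl.py;python3 -c "
from h import *
f=grab('wrist')"; python3 cmp.py|tail -9
```

```text
t 14.7333 p [ 0.4735 -0.2155  0.0392] q [-0.43  0.65  1.51 -0.18  1.49  1.27] F [0.6 0.6 5.1] gap 0.3883250372253141
[[0.853, -0.072, -0.518], [-0.061, -0.997, 0.038], [-0.519, -0.001, -0.855]]
rot [-0.08 -0.45 -0.  ] pos [-0.0002 -0.0003 -0.0009]
white far/near 339 [[-11.0, -22.8, -0.3], [5.2, -19.4, 0.7], [13.5, 22.2, 1.7]]
rail 18970 [[20.4, -114.3, 13.6], [42.4, -24.5, 16.1], [52.3, 54.0, 17.3]]
railface 4961 [[19.9, -103.0, 3.2], [52.0, -17.3, 8.0], [52.7, 53.7, 11.8]]
[[ 20.1   0.1  15.3 -15.4  15.5]
 [ 20.2   0.   43.9 -15.6  15.6]
 [ 20.3   0.2  57.7 -15.4  16.1]]
lean x deg 0.1377296735411099 lean y 0.13379242484828757
face yaw deg -0.140056773681647
band 76 [[19.8, -16.4, 8.2], [20.5, -0.4, 8.9], [21.3, 16.5, 9.9]]
```

>>> {"op": "servo_tool", "data": {
  "targets": [0, 0, 0, 0, 0, 0, 0.42, 0, 0, 0, 0, 0, 0, 0.46, 0, 0, 0, 0, 0, 0, 0.52, 0, 0, 0, 0, 0, 0, 0.58, 0, 0, 0, 0, 0, 0, 0.58]
}}

```text
clock: 15.2
eef_pos: [0.4732, -0.2155, 0.0382]
tool_rot: [-0.01, 0.962, -0.035, -0.269]
ft_force: [-0.4, -0.1, -0.8]
finger_gap: 0.583
```

```bash
python3 pl.py;python3 -c "
from h import *
f=grab('wrist')"; python3 cmp.py|tail -7
```

```text
t 15.2 p [ 0.4732 -0.2155  0.0382] q [-0.43  0.65  1.51 -0.18  1.49  1.27] F [-0.4 -0.1 -0.8] gap 0.5828405128573455
[[0.852, -0.072, -0.518], [-0.061, -0.997, 0.039], [-0.519, -0.001, -0.855]]
rot [-0.1  -0.48 -0.  ] pos [ 0.0001 -0.0003  0.0001]
[[ 20.2  -0.1  11.3 -16.   15.8]
 [ 20.1  -0.1  40.5 -15.7  15.5]
 [ 20.3   0.1  52.4 -15.5  15.7]
 [ 20.3  -0.1  66.8 -16.   15.8]]
lean x deg -0.09547133757276538 lean y -0.4643437234798877
face yaw deg -1.1062377920536162
band 87 [[19.5, -16.9, 7.9], [20.4, 1.6, 8.9], [21.3, 16.6, 10.0]]
```

>>> {"op": "servo_tool", "data": {
  "targets": [0, 0, 0.01, 0, 0, 0, 0.58, 0, 0, 0.025, 0, 0, 0, 0.58, 0, 0, 0.045, 0, 0, 0, 0.58, 0, 0, 0.075, 0, 0, 0, 0.58, 0, 0, 0.105, 0, 0, 0, 0.58, 0, 0, 0.135, 0, -4, 0, 0.58, -0.01, 0, 0.165, 0, -11, 0, 0.4, -0.03, 0, 0.195, 0, -18, 0, 0.2, -0.06, 0, 0.22, 0, -25, 0, 0, -0.09, 0, 0.25, 0, -31, 0, 0]
}}

```text
clock: 16.08
eef_pos: [0.3826, -0.2149, 0.29]
tool_rot: [-0.018, 0.999, -0.03, 0.0]
ft_force: [-1.3, -0.5, -0.0]
finger_gap: 0.015
```

>>> {"op": "servo_tool", "data": {
  "targets": [-0.01, 0, 0, 0, 0, 0, 0, -0.01, 0, 0, 0, 0, 0, 0, -0.01, 0, 0, 0, 0, 0, 0]
}}

```text
clock: 16.33
eef_pos: [0.3735, -0.2155, 0.2887]
tool_rot: [-0.019, 0.999, -0.031, -0.002]
ft_force: [0.4, -0.4, -0.4]
finger_gap: -0.002
```

```bash
cat > chk.py <<'E'
from h import *
st();f=grab('wrist');P=cloud(f);im=f['img'].astype(int)
th=np.radians(-4.15);d=P-np.array([.4807,-.2152,.01])
J=np.stack([d[...,0]*np.cos(th)+d[...,1]*np.sin(th),-d[...,0]*np.sin(th)+d[...,1]*np.cos(th),d[...,2]],-1)*1000
near=(abs(J[...,0])<45)&(abs(J[...,1])<45)
t=near&(J[...,2]>66)&(J[...,2]<76)
r=cv2.minAreaRect(J[t][:,:2].astype(np.float32));print('top',t.sum(),r,np.nanmedian(J[t][:,2]))
w=near&(im.min(-1)>140)&(J[...,2]<4);r=cv2.minAreaRect(J[w][:,:2].astype(np.float32));print('mark',w.sum(),r, np.percentile(J[w],[1,99],axis=0).round(1).tolist())
v,u=np.nonzero(t);print('uv',u.mean(),v.mean());cv2.imwrite('pics/blk.png',cv2.resize(f['img'][max(0,int(v.mean())-60):int(v.mean())+80,max(0,int(u.mean())-80):int(u.mean())+80,::-1],None,fx=4,fy=4))
E
python3 chk.py
```

```text
t 16.3333 p [ 0.3735 -0.2155  0.2887] q [-0.71  0.04  1.66  0.03  1.47  0.92] F [ 0.4 -0.4 -0.4] gap -0.0015729967013397622
[[0.998, -0.063, -0.002], [-0.063, -0.997, 0.037], [-0.004, -0.037, -0.999]]
top 1200 ((-0.25784873962402344, -0.29065895080566406), (40.18106460571289, 32.43745803833008), 0.15264001488685608) 70.31372829970024
mark 282 ((-0.04961585998535156, 0.021398544311523438), (50.66086959838867, 45.6444091796875), 0.4410821199417114) [[-25.5, -22.7, -1.4], [25.1, 22.5, 2.6]]
uv 279.75166666666667 82.2575
```

The block stands 0.3 mm from centre and 0.3° off square. Next I shut the bin.

>>> {"op": "servo_tool", "data": {
  "targets": [0, 0.02, 0, -0.5, 0, 1, 0, 0, 0.055, 0, -1, 0, 3, 0, 0, 0.09, 0, -2.1, 0, 5, 0, 0, 0.13, 0, -2.1, 0, 7, 0, 0, 0.17, 0, -2.1, 0, 7, 0, 0, 0.21, 0, -2.1, 0, 7, 0, -0.01, 0.25, 0, -2.1, 0, 7, 0, -0.02, 0.29, 0, -2.1, 0, 7, 0, -0.03, 0.33, 0, -2.1, 0, 7, 0, -0.038, 0.37, 0, -2.1, 0, 7, 0]
}}

```text
clock: 17.22
eef_pos: [0.3357, 0.1576, 0.2861]
tool_rot: [-0.0, 0.999, 0.031, -0.005]
ft_force: [1.2, -0.6, -0.6]
finger_gap: 0.001
```

>>> {"op": "servo_tool", "data": {
  "targets": [0, 0.04, -0.01, 0, 0, 0, 0, 0, 0.08, -0.02, 0, 0, 0, 0, 0, 0.115, -0.04, 0, 0, 0, 0, 0, 0.136, -0.06, 0, 0, 0, 0, 0, 0.136, -0.09, 0, 0, 0, 0, 0, 0.136, -0.09, 0, 0, 0, 0, 0, 0.136, -0.09, 0, 0, 0, 0]
}}

```text
clock: 17.8
eef_pos: [0.3347, 0.291, 0.195]
tool_rot: [0.002, 0.999, 0.032, -0.007]
ft_force: [0.2, 0.2, 0.1]
finger_gap: 0.0
```

```bash
python3 -c "
from h import *
st()"
```

```text
t 17.8 p [0.3347 0.291  0.195 ] q [0.56 0.11 1.82 0.   1.23 2.06] F [0.2 0.2 0.1] gap 0.00023853914009223926
[[0.998, 0.063, -0.013], [0.063, -0.998, -0.004], [-0.013, 0.003, -1.0]]
```

>>> {"op": "servo_tool", "data": {
  "targets": [0, 0, -0.03, 0, 0, 0, 0, 0, 0, -0.06, 0, 0, 0, 0, 0, 0, -0.09, 0, 0, 0, 0, 0, 0, -0.11, 0, 0, 0, 0, 0.005, 0, -0.11, 0, 0, 0, 0, 0.013, 0.001, -0.11, 0, 0, 0, 0, 0.023, 0.001, -0.109, 0, 0, 0, 0, 0.033, 0.002, -0.098, 0, 0, 0, 0, 0.043, 0.003, -0.087, 0, 0, 0, 0, 0.055, 0.003, -0.076, 0, 0, 0, 0]
}}

```text
clock: 18.63
eef_pos: [0.3901, 0.2938, 0.124]
tool_rot: [-0.001, 1.0, 0.03, -0.005]
ft_force: [-5.3, 2.6, 0.9]
finger_gap: -0.0
```

>>> {"op": "servo_tool", "data": {
  "targets": [0.012, 0.001, 0.011, 0, 0, 0, 0, 0.024, 0.001, 0.018, 0, 0, 0, 0, 0.038, 0.002, 0.025, 0, 0, 0, 0, 0.053, 0.003, 0.03, 0, 0, 0, 0, 0.068, 0.004, 0.034, 0, 0, 0, 0, 0.078, 0.005, 0.036, 0, 0, 0, 0, 0.088, 0.005, 0.038, 0, 0, 0, 0, 0.097, 0.006, 0.038, 0, 0, 0, 0, 0.104, 0.006, 0.038, 0, 0, 0, 0, 0.107, 0.006, 0.038, 0, 0, 0, 0]
}}

```text
clock: 19.47
eef_pos: [0.4994, 0.2998, 0.1602]
tool_rot: [-0.001, 1.0, 0.03, -0.002]
ft_force: [-0.6, 0.6, 2.3]
finger_gap: -0.003
```

```bash
python3 -c "
from h import *
st()"
```

```text
t 19.4667 p [0.4994 0.2998 0.1602] q [0.42 0.34 1.6  0.   1.21 1.93] F [-0.6  0.6  2.3] gap -0.0029733750209169365
[[0.998, 0.06, -0.005], [0.06, -0.998, 0.002], [-0.004, -0.002, -1.0]]
```

>>> {"op": "servo_tool", "data": {
  "targets": [0.002, 0, 0, 0, 0, 0, 0, 0.004, 0, 0, 0, 0, 0, 0, 0.006, 0, 0, 0, 0, 0, 0, 0.006, 0, 0, 0, 0, 0, 0]
}}

```text
clock: 19.8
eef_pos: [0.5002, 0.2997, 0.16]
tool_rot: [-0.001, 1.0, 0.03, -0.007]
ft_force: [-8.5, 1.2, 7.9]
finger_gap: -0.001
```

>>> {"op": "servo_tool", "data": {
  "targets": [0.002, 0, 0, 0, 0, 0, 0, 0.004, 0, 0, 0, 0, 0, 0, 0.006, 0, 0, 0, 0, 0, 0, 0.006, 0, 0, 0, 0, 0, 0]
}}

```text
clock: 20.13
eef_pos: [0.5005, 0.2997, 0.16]
tool_rot: [-0.001, 0.999, 0.03, -0.012]
ft_force: [-18.4, 1.2, 13.5]
finger_gap: -0.002
```

Position is fixed while the force rises, so the bin is on its stop. I'll back off, clear the bin and check.

>>> {"op": "servo_tool", "data": {
  "targets": [-0.01, 0, 0, 0, 0, 0, 0, -0.025, 0, 0, 0, 0, 0, 0, -0.045, 0, 0.01, 0, 0, 0, 0, -0.06, 0, 0.04, 0, 0, 0, 0, -0.065, 0, 0.07, 0, 0, 0, 0, -0.07, 0, 0.1, 0, 0, 0, 0, -0.07, 0, 0.14, 0, 0, 0, 0, -0.07, 0, 0.17, 0, 0, 0, 0, -0.07, 0, 0.17, 0, 0, 0, 0, -0.07, 0, 0.17, 0, 0, 0, 0]
}}

```text
clock: 20.97
eef_pos: [0.4409, 0.2998, 0.3317]
tool_rot: [-0.001, 1.0, 0.03, -0.0]
ft_force: [-0.5, 0.3, 0.3]
finger_gap: 0.0
```

```bash
python3 - <<'E'
from h import *
st();f=grab('wrist');V=toU(cloud(f));im=f['img'].astype(int)
d=V-np.array([-.06,0,.03])
y=(im[...,0]>140)&(im[...,1]>110)&(im[...,2]<80)&(abs(V[...,1])<.05)&(V[...,0]<-.01)&(V[...,0]>-.2)&(V[...,2]>.1)
Q=V[y];print('tab U',y.sum(),np.nanpercentile(Q,[1,50,99],axis=0).round(4).tolist())
for a in (.3,.27,.24):
    B=np.stack([d[...,0]*np.cos(a)-d[...,2]*np.sin(a),d[...,1],d[...,0]*np.sin(a)+d[...,2]*np.cos(a)],-1)[y];print(a,'front x',np.nanpercentile(B[:,0],[2,20,50]).round(4),'top z',np.nanpercentile(B[:,2],98).round(4))
g=(im[...,1]>im[...,0]+20)&(im[...,1]>im[...,2]+10)&(abs(V[...,1])<.09)&(V[...,0]<0)&(V[...,0]>-.15);print('green',g.sum(),np.nanpercentile(V[g],[2,50,98],axis=0).round(3).tolist() if g.any() else '')
a=f['img'];b=grab('top')['img']
cv2.imwrite('pics/fin.png',np.hstack([cv2.resize(a,(400,300))[...,::-1],cv2.resize(b,(400,300))[...,::-1]]))
t0=cv2.imread('pics/top0.png');t=last('top')
E
```

```text
t 20.9667 p [0.4409 0.2998 0.3317] q [0.46 0.17 1.4  0.   1.57 1.97] F [-0.5  0.3  0.3] gap 8.712457477989225e-05
[[0.998, 0.061, -0.001], [0.061, -0.998, 0.003], [-0.001, -0.003, -1.0]]
tab U 1659 [[-0.064, -0.0281, 0.1187], [-0.0492, 0.0005, 0.1672], [-0.0379, 0.0292, 0.1847]]
0.3 front x [-0.0305 -0.0302 -0.0299] top z 0.153
0.27 front x [-0.0277 -0.0269 -0.026 ] top z 0.1538
0.24 front x [-0.0251 -0.0237 -0.0219] top z 0.1544
green 368 [[-0.027, 0.023, 0.077], [-0.02, 0.038, 0.095], [-0.007, 0.057, 0.098]]
```

View pics/fin.png

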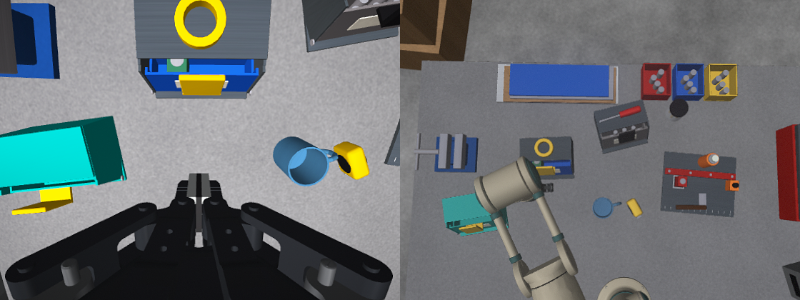

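The bin is shut: the tab's front face fits bin x = −30 mm at lean 0.30. Green is inside, red is on the mark, and the other objects look to be in their places. Handing in.

```bash
python3 -c "
from workcell import ctrl
print(ctrl.hand_in())"
```

```text
the job is handed in; nothing more can be done
None
```

The job is done and handed in at about 21 s on the robot's clock, within the 67 s limit. The red block stands on the jig plate inside the white outline, and the blue bin is shut with the green block still in it.

**Bin open:** I hooked the yellow tab from behind and tilted the bin to its stop. The force rose there, and the camera fit agreed with a tilt of 1.1 rad.

**Block placed:** I set the red block down with about 5 N of contact. After release it measured about 0.3 mm from the outline's centre, 0.3° off square and with no visible lean.

**Bin shut:** I pushed the tab until it stopped moving and the force rose to 18 N in the push direction. The tab's measured position then matched the shut angle.

**Other objects:** The grey bin and everything else on the bench look unmoved in the last picture. I judged that by eye and did not measure it.

**Last joint at its limit:** While I was tilting the bin, the last joint (joint 6) reached the end of its range, reading 2.704 against a limit of 2.7 rad. The tool drifted clear of the tab there. I moved off the limit and finished the tilt with a less inclined tool. No fault was reported, but the reading was slightly past the stated range.

**One disagreeing check:** One yaw reading just after release showed 1.1°, probably because the fingers were in the view. The later clear view did not confirm it.

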